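# Crank the endoscope tilt stand on to its next division and lock it

## Task

Set the endoscope stand one division further, so that its index points at the red line of the drum: press the crank down until its spring-lifted clutch bites and keep it pressed, gently, with about 15 N and never more than 20 N, while you wind the crank clockwise (seen from above) as many turns as it takes. Then let the crank spring up and push the red-balled clamp lever down, fully home, to lock the stand. Do not touch the endoscope, and leave the other things where they stand.

Things in the scene. Friction and masses are not known exactly. Their poses are not given: they have to be found in the camera images.
- stand: bolted-down bench tilt stand: dark base plate 220 x 270 x 14 mm, alloy pillar and worm housing. Origin on the table at the foot of the drum's centre; z up; +y towards the crank. The drum's axle is level, along x, 105 mm up. A fixed yellow-tipped index stands over the drum's top (to 185 mm). The robot-side clamp lever sits on the axle line at x = -95 mm.
- drum (a joint): tilt of the graduated alloy drum (140 mm across, lines 10 degrees apart on rim and far face) and its endoscope, rad, grows as the endoscope's tip (-y side) rises. 0 = level; the single red line meets the index at 0.349 rad (20 degrees). It starts at 8 to 12 degrees, about one division short. Worm driven 90:1: 4 degrees per full clockwise turn of the engaged crank; self-locking, cannot be moved by pushing the drum.
- crank (a joint): angle of the crank about its upright axis, rad, grows clockwise seen from above, no end stops. 0 = the handle points along the stand's +x. It idles freely unless the clutch is engaged.
- hub (a point): centre of the crank hub's top (yellow dot), on the crank's upright axis, 222 mm up when the crank is sprung up. It goes down with the crank. Hub 32 mm across.
- handle (a point): middle of the upright black crank handle, 40 mm from the crank axis, 20 mm thick, 46 mm tall (from 23 mm below this point to 23 mm above; crank arm right below it). A sleeve that spins freely on its pin, so it can stay gripped at a fixed orientation while the crank turns. Nothing else stands as high as its lower end near its circle. When sprung up this point is 235 mm above the table.
- sleeve: the crank on its spring-lifted sleeve, with hub, handle and a steel shroud (56 mm across) hiding the clutch face. Origin on the crank axis, 200 mm up when sprung up, at (-20, 75) mm of the stand. Pushed down (spring 2 to 4 N) it meets the worm's clutch face after 3 to 17 mm: where is not measured, it must be felt. From there it yields about 1 mm per 14 N.
- worm: the upright brass worm with the dark clutch disc, 52 mm across, on top, below the crank. Origin on the crank axis, 170 mm up. Dry drag 0.07 N m: 2 N along the circle at the handle. The clutch slips when the crank is pushed with less than about 10 N (a little more or less), carries well at 15 N, and its faces are marked above 25 N between them.
- clamp (a joint): clamp lever on the robot side of the stand, rad. 0 to 0.15 = free (lever slanting up, about 57 degrees above level, towards -y), 1.0 = level, against its stop = locked. Stiff (0.3 to 0.45 N m, 5 to 9 N pushing down on its ball), stays where it is left.
- ball (a point): centre of the red ball, 23 mm across, at the end of the 75 mm clamp lever. The lever swings down about the axle line (105 mm up) in a plane square to the stand's x; locked, the ball is at (-95, -75, 105) mm of the stand. Free to push from above.
- endoscope: steel endoscope with black eyepiece strapped in its cradle on the far side of the drum, 240 mm long along y; do not touch. Origin on its axis, 60 mm beyond the drum's centre in x.
- chart: loose white dotted test plate, 70 x 50 mm foot, 130 mm tall, near the endoscope's tip; leave alone. Origin under its foot.
- specula_cup: loose white cup, 64 mm across, 50 mm tall; leave alone. Origin under it.
- spray_a: loose amber bottle, 52 mm across, 130 mm tall; leave alone. Origin under it.
- spray_b: loose amber bottle, the twin of spray_a; leave alone. Origin under it.
- mirror_jar: loose amber jar, 68 mm across, with mirrors sticking out to 190 mm; leave alone. Origin under it.
- lens_cleaner: loose white bottle with blue cap, 40 mm across, 90 mm tall; leave alone. Origin under it.
- lens_dish: loose steel dish, 160 x 90 x 28 mm; leave alone. Origin under it.

How it is judged:
By the outcome, as a careful person would: the job done as asked, in the order asked, and still so for the second after the job is handed in, with the robot touching nothing.
It also fails if it takes over 72 s, if anything falls off the work surface, if the arm or the gripper's body presses on something with over 40 N, if the wrist force passes 120 N, or if a joint passes its speed limit or range.

## Robot

A 6-joint arm with a two-finger parallel gripper is mounted at the origin on the work surface. World frame = base frame: x ahead of the robot, y to its left, z up, the work surface at z = 0. Lengths are in m, angles in rad, forces in N, time in s.
With the tool pointing down it reaches from about 0.325 to 0.925 m from the base axis. Payload 3.1 kg.
Tool frame: the origin (TCP) lies at the very end of the fingers, on their centre line; the grasp point (between the pads) lies 19 mm behind it; z points along the fingers, y is the direction in which the jaws open and shut (so a half turn about z gives the same grasp; the last joint's range is limited). The gripper opens to 85 mm and grips with 20 to 120 N. Pads are 22 mm wide; open, the fingers measure 114 mm over their backs; the gripper's body (76 mm by 85 mm) begins 54 mm behind the grasp point. The pads swing forward as they close: fully open they stand 13 mm farther back than shut.
Start: joints at [-1.302, 0.217, 1.613, -0, 1.311, -0.112], TCP at [0.232, -0.58, 0.231] pointing down, gripper open.
Joint ranges: [-2.75, 2.75], [-0.78, 2.1], [0.31, 2.55], [-1.13, 4.27], [0.13, 2.63], [-2.58, 2.58]. Speed limits (rad/s): [2.79, 2.79, 3.14, 3.14, 3.14, 3.14].

## Interface

Orientations are given as a rotation vector (axis times angle).
In Python, from station import robot gives the robot as it stands.
- The arm moves only by the shell command python3 -m pendant 'ROWS' [OPENING] [FORCE]. ROWS is JSON, a list of rows, each an object with "dp": the shift along the tool's x, y, z in mm, a list of three; "rot": the turn, a rotation vector about the tool's x, y, z in degrees, a list of three. In form: [{"dp": [dx, dy, dz], "rot": [wx, wy, wz]}, ...]. A call has exactly 5 rows; each row is the pose to reach, as a shift and turn from the pose commanded when the call began, along the tool's axes at that moment; what a row does not reach only later rows make up. A row lasts 1/8 s, in which the tool goes at most 62.5 mm and 10.7 degrees, less where a joint would pass 70% of its speed; a pose out of reach is approached as far as the arm can. A call with a gripper value outside its range is refused whole. OPENING is the opening, from 0 (shut) to 1 (fully open), set as the call begins (- or left out, the last holds). The fingers move at their own pace and stop on an object; FORCE is the grip in N (left out, the last holds). Time passes only in rows, so rows that repeat a pose let the fingers close, or fill a call up. It gives the time, the measured TCP pose, the force and the opening at its end, in the units of the state.
- robot.read_state(): the state, without advancing time (a new reading comes with each control period).
- robot.snapshot(name): name is "side" or "top" or "wrist"; returns (picture, depth): 384x512x3 uint8, red, green, blue; 384x512 float32, m along the optical axis (not along the pixel's ray), 0 where there is no reading.
- robot.camera_model(name): a dict with "fx", "fy", "cx", "cy" (pixels), "D" ([k1, k2, p1, p2, k3] as OpenCV has them; the pictures are not rectified), "rvec" (rotation vector, rad) and "tvec" (3), from world to camera coordinates, as OpenCV has them. Camera axes: x right, y down, z forward; pixel columns grow to the right and rows downward; lengths in m; the calibration is good to about 2 mm. A picture is of the moment at which its call begins: read the wrist's pose just before it. camera_model takes no time and is no camera call; for the wrist camera it gives the pose at the moment of the call.
- robot.hand_in(): hands the job in, once; it reports no verdict.
Trained networks look in the newest picture that a camera, given by its name, has taken for a name from the list of things; names that differ only in an ending like _2 or _b are one class to them, and where a whole thing is asked for, a point or a joint stands for the part that bears it (a point fixed in the world has none). Each returns a list of dicts, best first, with "score" (0 to 1); they miss things now and then, are a little off and sometimes report something else, mostly with a low value. They report only what shows in the picture. A call takes as long as a camera call.
- robot.search_frame(camera, target): "location" ([column, row] as shares, 0 to 1, of the picture: columns of its width, rows of its height, amid what is visible of it).
The state is a dict: "time_s": time; "qpos": joint angles; "joint_velocities": joint speeds; "joint_efforts": joint torques, N m; "ee_pos": TCP position; "ee_rot": TCP orientation; "contact_force": force on the tool from outside, world axes, zero at the start; "moment": the same for the moment, N m; "gripper_width": finger opening in m.
Only numpy, scipy, OpenCV 4.12 (cv2) and the standard library are available. Lean on these libraries where they do the work, as an engineer would, in place of code of your own. Each camera call takes 0.05 s, during which the arm holds its last target.

## Working session

There is one attempt and no reset: what is moved stays moved. The work goes in short steps, Python scripts to look and compute and a shell command to move; the robot and the scene stay as the last step left them, time stands still between calls to the robot, and variables do not carry over. Pictures are saved under pics/ and viewed, and the job is handed in when it is done.

```bash
ls; mkdir -p pics; cat > h.py <<'E'
import numpy as np, cv2
from station import robot
from scipy.spatial.transform import Rotation as R
def snap(n,f):
    p,d=robot.snapshot(n); cv2.imwrite('pics/'+f,p[:,:,::-1]); np.save('pics/'+f[:-4]+'.npy',d); return p,d
def ray(cm,u,v):
    K=np.array([[cm['fx'],0,cm['cx']],[0,cm['fy'],cm['cy']],[0,0,1]]);
    q=cv2.undistortPoints(np.array([[[u,v]]],float),K,np.array(cm['D']))[0,0]
    return np.array([q[0],q[1],1.])
def world(cm,u,v,z):
    Rm=cv2.Rodrigues(np.array(cm['rvec'],float))[0]
    return Rm.T@(ray(cm,u,v)*z-np.array(cm['tvec']).ravel())
def onplane(cm,u,v,zw):
    Rm=cv2.Rodrigues(np.array(cm['rvec'],float))[0]
    o=-Rm.T@np.array(cm['tvec']).ravel(); d=Rm.T@ray(cm,u,v)
    return o+d*(zw-o[2])/d[2]
def proj(cm,P):
    K=np.array([[cm['fx'],0,cm['cx']],[0,cm['fy'],cm['cy']],[0,0,1]])
    return cv2.projectPoints(np.array(P,float).reshape(-1,3),np.array(cm['rvec'],float),np.array(cm['tvec'],float),K,np.array(cm['D']))[0].reshape(-1,2)
E
python3 - <<'E'
from h import *
s=robot.read_state(); print({k:np.round(v,4).tolist() for k,v in s.items()})
for n in ['side','top','wrist']:
    cm=robot.camera_model(n); p,d=snap(n,n+'0.png'); print(n,cm['fx'],np.round(cm['rvec'],3),np.round(cm['tvec'],3))
    for t in ['hub','handle','ball','drum','stand','endoscope']:
        r=robot.search_frame(n,t)
        for a in r[:2]:
            u,v=a['location'][0]*512,a['location'][1]*384
            z=d[min(int(v),383),min(int(u),511)]
            print(t,round(a['score'],2),round(u,1),round(v,1),np.round(world(cm,u,v,z),3))
E
```

```text
pics
{'time_s': 0.0, 'qpos': [-1.3022, 0.2177, 1.6149, -0.0, 1.3113, -0.1122], 'joint_velocities': [-0.0004, 0.0003, 0.0002, 0.0012, 0.0007, 0.0011], 'joint_efforts': [0.001, -39.6841, -30.3851, -0.0001, 0.0096, 0.0], 'ee_pos': [0.2321, -0.5794, 0.23], 'ee_rot': [-3.0825, -0.594, 0.0003], 'contact_force': [-0.1495, 0.051, -0.173], 'moment': [0.0325, 0.0593, 0.023], 'gripper_width': 0.0853}
side 364.2036740481805 [ 0.32  -2.707  1.367] [0.531 0.207 1.252]
hub 0.74 254.0 190.4 [0.518 0.092 0.235]
handle 0.67 252.8 192.5 [0.522 0.091 0.225]
ball 0.66 239.8 349.3 [0.45  0.532 0.092]
ball 0.58 270.2 196.5 [ 0.487 -0.04   0.119]
drum 0.74 234.1 197.3 [ 0.612 -0.009  0.116]
drum 0.19 253.1 189.5 [0.521 0.093 0.238]
stand 0.63 248.4 216.2 [0.537 0.086 0.121]
endoscope 0.69 226.5 209.9 [0.625 0.045 0.098]
top 394.13033527833807 [ 2.179 -2.016  0.235] [-0.023  0.556  1.276]
hub 0.52 242.9 182.3 [0.53  0.057 0.209]
handle 0.63 346.5 151.4 [ 0.711 -0.292  0.043]
handle 0.62 243.2 182.2 [0.528 0.055 0.218]
ball 0.72 107.9 201.3 [0.456 0.498 0.106]
ball 0.56 278.3 201.3 [ 0.519 -0.064  0.012]
drum 0.79 270.6 171.9 [ 0.577 -0.025  0.179]
drum 0.23 264.0 188.7 [ 0.545 -0.01   0.076]
stand 0.94 265.4 187.2 [ 0.549 -0.014  0.082]
endoscope 0.58 260.8 159.5 [0.635 0.008 0.113]
wrist 330.582334405208 [-2.415  1.635  0.215] [-0.626 -0.033  0.378]
```

```bash
python3 - <<'E'
import cv2
for n in ['side','top']:
    p=cv2.imread(f'pics/{n}0.png'); cv2.imwrite(f'pics/{n}0c.png',cv2.resize(p[110:270,160:360],None,fx=3.7,fy=3.7,interpolation=cv2.INTER_CUBIC))
E
```

```text
(no output)
```

View pics/top0.png

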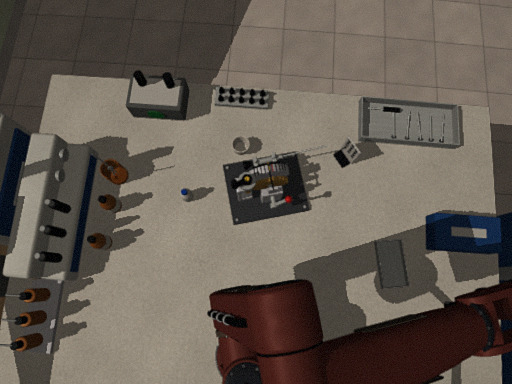

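View pics/side0.png

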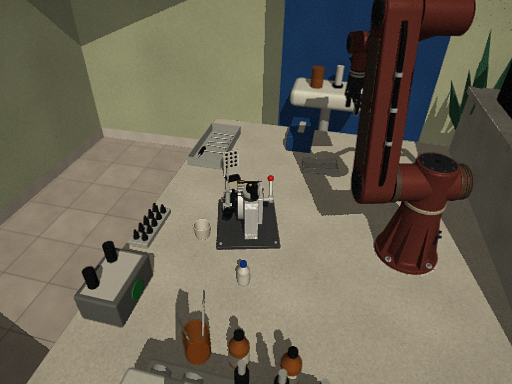

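```bash
sleep 0.1
```

```text
(no output)
```

View pics/wrist0.png

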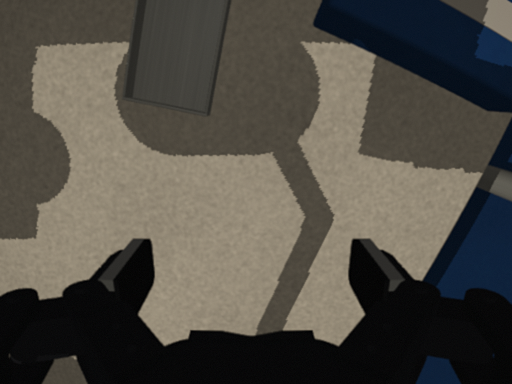

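View pics/top0c.png

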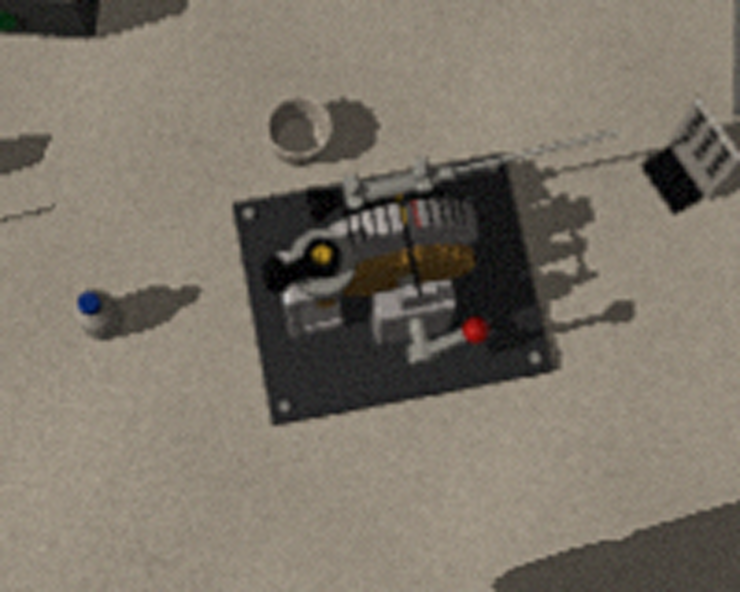

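View pics/side0c.png

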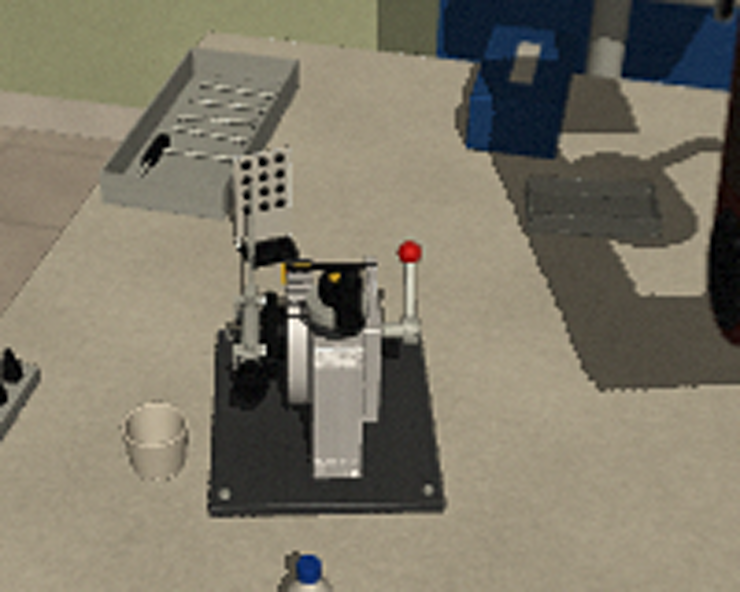

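The top view shows the crank's yellow dot at about (247,179), the handle pointing to stand +y, and the red ball at about (288,199). In the side view the lever is up. Next I work out the stand pose and a viewing move.

```bash
cat >> h.py <<'E'
def tool(target,Rt=None):
    """shift (mm) in current tool axes to reach world target; rot deg to reach Rt"""
    s=robot.read_state(); Rc=R.from_rotvec(s['ee_rot'])
    dp=Rc.inv().apply(np.array(target)-s['ee_pos'])*1000
    rot=(Rc.inv()*Rt).as_rotvec(degrees=True) if Rt is not None else np.zeros(3)
    return np.round(dp,1),np.round(rot,2)
E
python3 - <<'E'
from h import *
cm=robot.camera_model('top')
f=lambda x,y,z: onplane(cm,160+x/3.7,110+y/3.7,z)
c=[f(x,y,.014) for x,y in [(235,203),(510,152),(555,370),(272,425)]]
print(np.round(c,4)); 
c=np.array(c)
for i in range(4):
    d=c[(i+1)%4]-c[i]; print(np.linalg.norm(d), np.degrees(np.arctan2(d[1],d[0])))
print('hub',f(322,255,.222),'handle',f(275,272,.258),'ball',f(475,330,.105+.075*np.sin(1)), 'ctr',c.mean(0))
s=robot.read_state();Rc=R.from_rotvec(s['ee_rot']);print(Rc.as_matrix().round(3))
w=robot.camera_model('wrist');Rw=cv2.Rodrigues(np.array(w['rvec']))[0];o=-Rw.T@np.array(w['tvec']);print('cam',o,'in tool',Rc.inv().apply(o-s['ee_pos']),'view dir tool',Rc.inv().apply(Rw[2]),'right',Rc.inv().apply(Rw[0]))
E
```

```text
[[ 0.635   0.1401  0.014 ]
 [ 0.7075 -0.122   0.014 ]
 [ 0.4959 -0.1757  0.014 ]
 [ 0.4236  0.0853  0.014 ]]
0.2719592401131451 -74.53998392101335
0.21821454254380238 -165.76471003252436
0.27080104224891743 105.50408250385264
0.21840110597344936 14.540254776372251
hub [0.53845708 0.0446337  0.222     ] handle [0.51300261 0.07887422 0.258     ] ball [ 0.49724011 -0.08665522  0.16811032] ctr [ 0.56548199 -0.01808757  0.014     ]
[[ 0.928  0.372 -0.   ]
 [ 0.372 -0.928 -0.   ]
 [-0.     0.    -1.   ]]
cam [ 0.29375906 -0.55624656  0.37432776] in tool [ 0.06595355  0.00056495 -0.14303801] view dir tool [-2.59416764e-01  2.32288951e-04  9.65765442e-01] right [-7.33941870e-05  9.99999963e-01 -2.60237749e-04]
```

```bash
python3 - <<'E'
from h import *
print(tool([.50,.02,.36],R.from_rotvec([np.pi,0,0])))
print(tool([.35,-.30,.36],R.from_rotvec([np.pi,0,0])))
E
```

```text
(array([ 471.6, -457.8, -128.7]), array([ 0.  ,  0.  , 21.82]))
(array([ 213.4, -216.4, -128.7]), array([ 0.  ,  0.  , 21.82]))
```

```bash
python3 -m pendant '[{"dp":[40,-20,-45],"rot":[0,0,4]},{"dp":[82,-60,-90],"rot":[0,0,8]},{"dp":[126,-102,-129],"rot":[0,0,12]},{"dp":[170,-146,-129],"rot":[0,0,17]},{"dp":[213,-190,-129],"rot":[0,0,22]}]' && python3 - <<'E'
from h import *
print(tool([.50,.02,.36],R.from_rotvec([np.pi,0,0])))
E
```

```text
time_s: 1.68
ee_pos: [0.3536, -0.3396, 0.3615]
ee_rot: [3.139, -0.011, 0.004]
contact_force: [1.5, 0.1, 0.4]
gripper_width: 0.0853
(array([ 143.9, -360.6,    1. ]), array([ 0.15, -0.15, -0.39]))
```

```bash
python3 -m pendant '[{"dp":[24,-55,0],"rot":[0,0,0]},{"dp":[48,-110,0],"rot":[0,0,0]},{"dp":[72,-165,0],"rot":[0,0,0]},{"dp":[96,-220,0],"rot":[0,0,0]},{"dp":[120,-275,0],"rot":[0,0,0]}]' && python3 -m pendant '[{"dp":[24,-55,0],"rot":[0,0,0]},{"dp":[24,-85,0],"rot":[0,0,0]},{"dp":[24,-85,0],"rot":[0,0,0]},{"dp":[24,-85,0],"rot":[0,0,0]},{"dp":[24,-85,0],"rot":[0,0,0]}]' 0.5 40 && python3 - <<'E'
from h import *
s=robot.read_state();print(s['ee_pos'],s['ee_rot'],s['qpos'],s['contact_force'])
cm=robot.camera_model('wrist');p,d=snap('wrist','w1.png')
for t in ['hub','handle','ball']:
    for a in robot.search_frame('wrist',t)[:2]:
        u,v=a['location'][0]*512,a['location'][1]*384
        print(t,round(a['score'],2),u,v,world(cm,u,v,d[int(v),int(u)]))
E
```

```text
time_s: 2.3
ee_pos: [0.4741, -0.0643, 0.3601]
ee_rot: [3.141, -0.005, 0.002]
contact_force: [0.7, -0.4, -0.3]
gripper_width: 0.0852
time_s: 2.92
ee_pos: [0.4978, 0.0176, 0.3598]
ee_rot: [3.141, -0.008, 0.0]
contact_force: [-0.6, -0.2, 0.5]
gripper_width: 0.0424
[0.49777376 0.01761142 0.35978966] [ 3.14116158e+00 -7.79908448e-03  2.72827951e-04] [-1.05391577e-01 -1.37274191e-01  1.74209228e+00 -4.01540332e-04
  1.53655849e+00  1.47038417e+00] [-0.62017426 -0.22874543  0.48271083]
hub 0.89 209.5104 137.70239999999998 [0.53418653 0.05218708 0.22152243]
handle 0.74 208.5888 135.7824 [0.53595794 0.05273622 0.22292649]
ball 0.85 324.096 165.504 [ 0.49520031 -0.06342822  0.14593904]
```

View pics/w1.png

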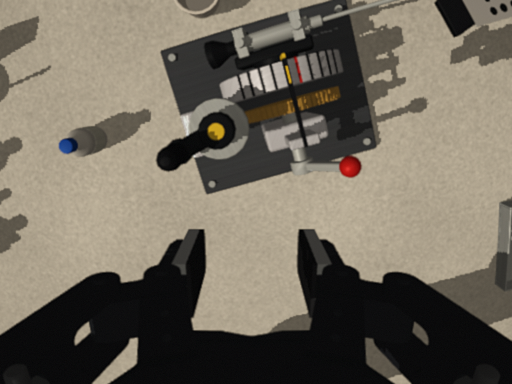

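The wrist view shows the hub dot at about (215,131), the handle's top end at about (170,158), the ball at (349,166), the index tip at about (284,57) and the red line at about (298,70).

```bash
python3 - <<'E'
from h import *
p=cv2.imread('pics/w1.png'); d=np.load('pics/w1.npy'); cm=robot.camera_model('wrist')
cv2.imwrite('pics/w1c.png',cv2.resize(p[20:180,150:360],None,fx=3.8,fy=3.8,interpolation=cv2.INTER_CUBIC))
b,g,r=[p[:,:,i].astype(int) for i in range(3)]
def cen(m,name,zw,box):
    mm=np.zeros_like(m);mm[box[1]:box[3],box[0]:box[2]]=m[box[1]:box[3],box[0]:box[2]]
    v,u=np.nonzero(mm);print(name,len(u),u.mean(),v.mean(),onplane(cm,u.mean(),v.mean(),zw),'depth',world(cm,u.mean(),v.mean(),np.median(d[mm])))
cen((r>120)&(g>90)&(b<60),'hub',.222,(190,110,240,150))
cen((r>110)&(g<70)&(b<70),'ball',.168,(320,140,380,190))
cen((r>110)&(g>80)&(b<60),'idx',.18,(270,45,300,85))
cen((r>100)&(g<80)&(b<80),'red',.175,(285,45,310,85))
# handle: depth pts at z 0.24..0.27 
pts=[]
for v in range(100,200):
    for u in range(140,260):
        if d[v,u]>0:
            w=world(cm,u,v,d[v,u])
            if .253<w[2]<.27: pts.append((u,v,*w))
pts=np.array(pts);print(len(pts),pts.mean(0),pts.min(0),pts.max(0))
E
```

```text
hub 180 216.27777777777777 129.9111111111111 [0.54076478 0.04658881 0.222     ] depth [0.54084646 0.04648556 0.22298956]
ball 297 348.82828282828285 167.17171717171718 [ 0.49771804 -0.08412741  0.168     ] depth [ 0.49937685 -0.08158706  0.17638579]
idx 74 286.06756756756755 67.60810810810811 [ 0.59491796 -0.0156223   0.18      ] depth [ 0.59459946 -0.01528386  0.1833191 ]
red 68 297.72058823529414 70.22058823529412 [ 0.59304611 -0.02725485  0.175     ] depth [ 0.59302999 -0.02723018  0.17518156]
388 [1.66479381e+02 1.59528351e+02 5.21735772e-01 8.15543509e-02
 2.56438179e-01] [1.56000000e+02 1.49000000e+02 5.12951992e-01 7.37694396e-02
 2.53019547e-01] [1.77000000e+02 1.70000000e+02 5.29509917e-01 9.02788413e-02
 2.59965171e-01]
```

View pics/w1c.png

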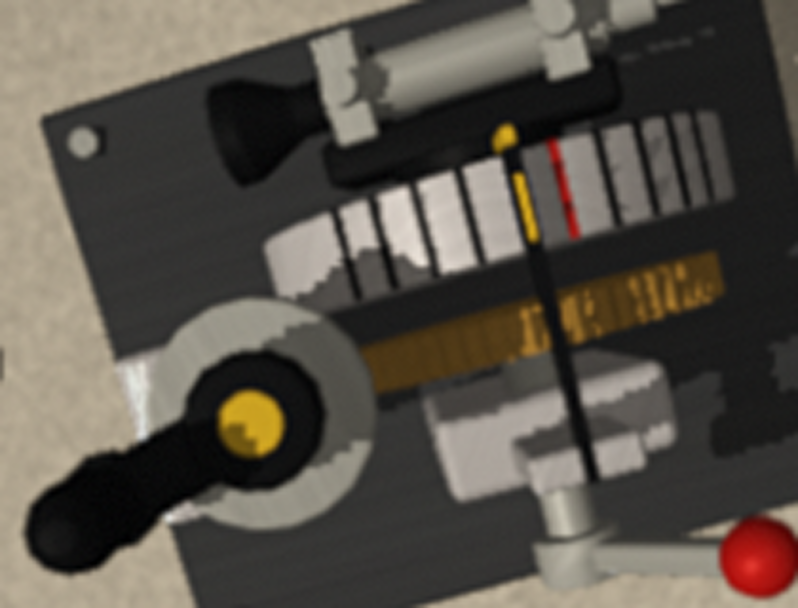

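```bash
python3 - <<'E'
from h import *
print(tool([.5217,.0816,.228],R.from_rotvec([np.pi,0,0])))
E
python3 -m pendant '[{"dp":[12,-32,20],"rot":[0,0,0]},{"dp":[24,-64,50],"rot":[0,0,0]},{"dp":[24,-64,80],"rot":[0,0,0]},{"dp":[24,-64,80],"rot":[0,0,0]},{"dp":[24,-64,80],"rot":[0,0,0]}]'; python3 - <<'E'
from h import *
s=robot.read_state();print(s['ee_pos'],s['contact_force']);print(tool([.5217,.0816,.228],R.from_rotvec([np.pi,0,0])))
cm=robot.camera_model('wrist');snap('wrist','w2.png');snap('side','s2.png')
E
```

```text
(array([ 23.5, -63.8, 131.8]), array([ 0.01, -0.01, -0.27]))
time_s: 3.75
ee_pos: [0.5227, 0.0823, 0.2809]
ee_rot: [-3.142, 0.006, -0.002]
contact_force: [-0.5, 0.7, -0.2]
gripper_width: 0.0428
[0.52266302 0.08227928 0.28094329] [-0.53032835  0.73952666 -0.2230202 ]
(array([-1. ,  0.7, 52.9]), array([-0.  , -0.09, -0.22]))
```

View pics/w2.png

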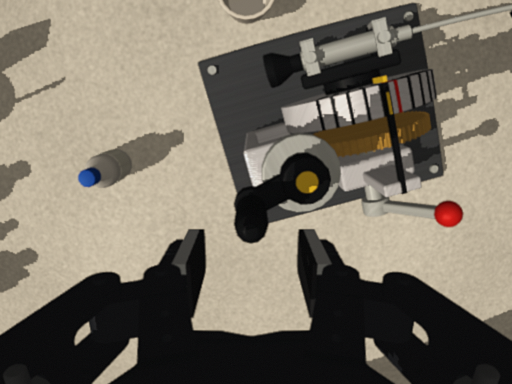

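The handle sits centred between the fingers. I go down and close.

```bash
python3 -m pendant '[{"dp":[-1,1,20],"rot":[0,0,0]},{"dp":[-1,1,40],"rot":[0,0,0]},{"dp":[-1,1,52],"rot":[0,0,0]},{"dp":[-1,1,52],"rot":[0,0,0]},{"dp":[-1,1,52],"rot":[0,0,0]}]'; python3 -m pendant '[{"dp":[0,0,0],"rot":[0,0,0]},{"dp":[0,0,0],"rot":[0,0,0]},{"dp":[0,0,0],"rot":[0,0,0]},{"dp":[0,0,0],"rot":[0,0,0]},{"dp":[0,0,0],"rot":[0,0,0]}]' 0.0 50
python3 - <<'E'
from h import *
s=robot.read_state();print(s['ee_pos'],s['contact_force'],s['moment'])
cm=robot.camera_model('wrist');snap('wrist','w3.png')
E
```

```text
time_s: 4.47
ee_pos: [0.5218, 0.0817, 0.2289]
ee_rot: [-3.142, 0.005, -0.003]
contact_force: [0.5, 0.4, 1.1]
gripper_width: 0.0427
time_s: 5.1
ee_pos: [0.5212, 0.0818, 0.2279]
ee_rot: [-3.141, 0.005, -0.001]
contact_force: [-0.7, 1.9, 2.5]
gripper_width: 0.018
[0.52115789 0.08182561 0.22794282] [-0.7043184   1.88321524  2.53080331] [0.21070214 0.06508766 0.02689497]
```

View pics/w3.png

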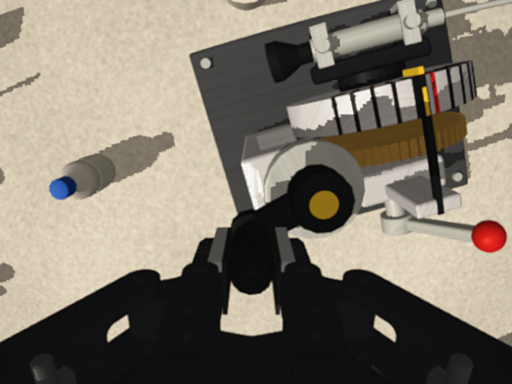

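```bash
cat > chk.py <<'E'
import sys,time
from station import robot
s=robot.read_state();f=s['contact_force'];print(round(s['time_s'],2),s['ee_pos'].round(4) if hasattr(s['ee_pos'],'round') else s['ee_pos'],[round(x,1) for x in f])
sys.exit(0 if f[2]<float(sys.argv[1]) else 1)
E
A() { python3 chk.py 6.0; }
python3 -m pendant '[{"dp":[0,0,0.5],"rot":[0,0,0]},{"dp":[0,0,1],"rot":[0,0,0]},{"dp":[0,0,1],"rot":[0,0,0]},{"dp":[0,0,1],"rot":[0,0,0]},{"dp":[0,0,1],"rot":[0,0,0]}]' >/dev/null && A &&
python3 -m pendant '[{"dp":[0,0,0.5],"rot":[0,0,0]},{"dp":[0,0,1],"rot":[0,0,0]},{"dp":[0,0,1],"rot":[0,0,0]},{"dp":[0,0,1],"rot":[0,0,0]},{"dp":[0,0,1],"rot":[0,0,0]}]' >/dev/null && A &&
python3 -m pendant '[{"dp":[0,0,0.5],"rot":[0,0,0]},{"dp":[0,0,1],"rot":[0,0,0]},{"dp":[0,0,1],"rot":[0,0,0]},{"dp":[0,0,1],"rot":[0,0,0]},{"dp":[0,0,1],"rot":[0,0,0]}]' >/dev/null && A
```

```text
5.78 [0.521  0.0817 0.2267] [np.float64(-0.1), np.float64(1.0), np.float64(2.4)]
6.4 [0.521  0.0817 0.2257] [np.float64(0.2), np.float64(1.5), np.float64(3.2)]
7.03 [0.521  0.0817 0.2247] [np.float64(-1.5), np.float64(1.9), np.float64(3.3)]
```

```bash
A() { python3 chk.py 6.0; }
python3 -m pendant '[{"dp":[0,0,0.5],"rot":[0,0,0]},{"dp":[0,0,1],"rot":[0,0,0]},{"dp":[0,0,1],"rot":[0,0,0]},{"dp":[0,0,1],"rot":[0,0,0]},{"dp":[0,0,1],"rot":[0,0,0]}]' >/dev/null && A &&
python3 -m pendant '[{"dp":[0,0,0.5],"rot":[0,0,0]},{"dp":[0,0,1],"rot":[0,0,0]},{"dp":[0,0,1],"rot":[0,0,0]},{"dp":[0,0,1],"rot":[0,0,0]},{"dp":[0,0,1],"rot":[0,0,0]}]' >/dev/null && A &&
python3 -m pendant '[{"dp":[0,0,0.5],"rot":[0,0,0]},{"dp":[0,0,1],"rot":[0,0,0]},{"dp":[0,0,1],"rot":[0,0,0]},{"dp":[0,0,1],"rot":[0,0,0]},{"dp":[0,0,1],"rot":[0,0,0]}]' >/dev/null && A &&
python3 -m pendant '[{"dp":[0,0,0.5],"rot":[0,0,0]},{"dp":[0,0,1],"rot":[0,0,0]},{"dp":[0,0,1],"rot":[0,0,0]},{"dp":[0,0,1],"rot":[0,0,0]},{"dp":[0,0,1],"rot":[0,0,0]}]' >/dev/null && A &&
python3 -m pendant '[{"dp":[0,0,0.5],"rot":[0,0,0]},{"dp":[0,0,1],"rot":[0,0,0]},{"dp":[0,0,1],"rot":[0,0,0]},{"dp":[0,0,1],"rot":[0,0,0]},{"dp":[0,0,1],"rot":[0,0,0]}]' >/dev/null && A &&
python3 -m pendant '[{"dp":[0,0,0.5],"rot":[0,0,0]},{"dp":[0,0,1],"rot":[0,0,0]},{"dp":[0,0,1],"rot":[0,0,0]},{"dp":[0,0,1],"rot":[0,0,0]},{"dp":[0,0,1],"rot":[0,0,0]}]' >/dev/null && A
```

```text
7.65 [0.521  0.0817 0.2237] [np.float64(-1.2), np.float64(1.6), np.float64(4.1)]
8.28 [0.521  0.0817 0.2227] [np.float64(-1.0), np.float64(2.0), np.float64(2.5)]
8.9 [0.521  0.0818 0.2217] [np.float64(-2.1), np.float64(2.4), np.float64(3.9)]
9.53 [0.521  0.0817 0.2207] [np.float64(-0.5), np.float64(1.6), np.float64(3.1)]
10.15 [0.521  0.0817 0.2197] [np.float64(-1.7), np.float64(2.8), np.float64(3.3)]
10.78 [0.521  0.0817 0.2187] [np.float64(-1.1), np.float64(1.5), np.float64(3.1)]
```

```bash
A() { python3 chk.py 6.0; }
python3 -m pendant '[{"dp":[0,0,0.5],"rot":[0,0,0]},{"dp":[0,0,1],"rot":[0,0,0]},{"dp":[0,0,1],"rot":[0,0,0]},{"dp":[0,0,1],"rot":[0,0,0]},{"dp":[0,0,1],"rot":[0,0,0]}]' >/dev/null && A &&
python3 -m pendant '[{"dp":[0,0,0.5],"rot":[0,0,0]},{"dp":[0,0,1],"rot":[0,0,0]},{"dp":[0,0,1],"rot":[0,0,0]},{"dp":[0,0,1],"rot":[0,0,0]},{"dp":[0,0,1],"rot":[0,0,0]}]' >/dev/null && A &&
python3 -m pendant '[{"dp":[0,0,0.5],"rot":[0,0,0]},{"dp":[0,0,1],"rot":[0,0,0]},{"dp":[0,0,1],"rot":[0,0,0]},{"dp":[0,0,1],"rot":[0,0,0]},{"dp":[0,0,1],"rot":[0,0,0]}]' >/dev/null && A &&
python3 -m pendant '[{"dp":[0,0,0.5],"rot":[0,0,0]},{"dp":[0,0,1],"rot":[0,0,0]},{"dp":[0,0,1],"rot":[0,0,0]},{"dp":[0,0,1],"rot":[0,0,0]},{"dp":[0,0,1],"rot":[0,0,0]}]' >/dev/null && A &&
python3 -m pendant '[{"dp":[0,0,0.5],"rot":[0,0,0]},{"dp":[0,0,1],"rot":[0,0,0]},{"dp":[0,0,1],"rot":[0,0,0]},{"dp":[0,0,1],"rot":[0,0,0]},{"dp":[0,0,1],"rot":[0,0,0]}]' >/dev/null && A &&
python3 -m pendant '[{"dp":[0,0,0.5],"rot":[0,0,0]},{"dp":[0,0,1],"rot":[0,0,0]},{"dp":[0,0,1],"rot":[0,0,0]},{"dp":[0,0,1],"rot":[0,0,0]},{"dp":[0,0,1],"rot":[0,0,0]}]' >/dev/null && A
```

```text
11.4 [0.5211 0.0817 0.2177] [np.float64(-0.8), np.float64(1.5), np.float64(5.0)]
12.03 [0.5211 0.0817 0.2167] [np.float64(-1.2), np.float64(3.1), np.float64(3.5)]
12.65 [0.5212 0.0818 0.2161] [np.float64(-1.0), np.float64(2.7), np.float64(5.0)]
13.28 [0.5213 0.0819 0.2158] [np.float64(-3.1), np.float64(2.6), np.float64(7.4)]
```

```bash

python3 -m pendant '[{"dp":[0,0,0.5],"rot":[0,0,0]},{"dp":[0,0,0.7],"rot":[0,0,0]},{"dp":[0,0,0.7],"rot":[0,0,0]},{"dp":[0,0,0.7],"rot":[0,0,0]},{"dp":[0,0,0.7],"rot":[0,0,0]}]' >/dev/null ;python3 chk.py 13 && python3 -m pendant '[{"dp":[0,0,0.5],"rot":[0,0,0]},{"dp":[0,0,0.6],"rot":[0,0,0]},{"dp":[0,0,0.6],"rot":[0,0,0]},{"dp":[0,0,0.6],"rot":[0,0,0]},{"dp":[0,0,0.6],"rot":[0,0,0]}]' >/dev/null ;python3 chk.py 13
```

```text
13.9 [0.5214 0.082  0.2156] [np.float64(-3.7), np.float64(2.1), np.float64(9.5)]
14.53 [0.5216 0.0821 0.2154] [np.float64(-4.0), np.float64(3.1), np.float64(10.8)]
```

```bash

python3 -m pendant '[{"dp":[0,0,0.5],"rot":[0,0,0]},{"dp":[0,0,1.0],"rot":[0,0,0]},{"dp":[0,0,1.2],"rot":[0,0,0]},{"dp":[0,0,1.2],"rot":[0,0,0]},{"dp":[0,0,1.2],"rot":[0,0,0]}]' >/dev/null ;python3 chk.py 13
python3 - <<'E'
from h import *
hub=np.array([.5408,.0466]); s=robot.read_state(); p=s['ee_pos'][:2]; print(s['ee_rot'],s['moment'])
a0=np.arctan2(*(p-hub)[::-1]); print(np.linalg.norm(p-hub)*1000,np.degrees(a0))
r=.040; 
for k in range(1,20):
    a=a0-np.radians(20*k); print(k, np.round([(r*np.cos(a)-r*np.cos(a0))*1000, -(r*np.sin(a)-r*np.sin(a0))*1000],1))
E
```

```text
15.15 [0.5221 0.0824 0.2151] [np.float64(-5.5), np.float64(3.1), np.float64(12.6)]
[-3.14040634  0.00474084 -0.0043817 ] [ 0.42492559  0.70011484 -0.02574022]
40.36439167198963 117.63529680622673
1 [13.2 -4.2]
2 [27.1 -3.6]
3 [40.   1.7]
4 [50.2 11. ]
5 [56.7 23.3]
6 [58.5 37.1]
7 [55.5 50.7]
8 [48.1 62.4]
9 [37.1 70.9]
10 [23.9 75.1]
11 [10.  74.5]
12 [-2.9 69.2]
13 [-13.1  59.9]
14 [-19.6  47.6]
15 [-21.4  33.8]
16 [-18.4  20.2]
17 [-11.    8.5]
18 [-0.  0.]
19 [13.2 -4.2]
```

```bash

python3 - <<'E'
import numpy as np
r=40
for c in range(6):
    a0=np.radians(119-60*c); out=[]
    for k in range(1,6):
        a=a0-np.radians(12*k); out.append([float(round(r*(np.cos(a)-np.cos(a0)),1)), float(round(-r*(np.sin(a)-np.sin(a0)),1))])
    print(119-60*c,out)
E
```

```text
119 [[7.7, -3.3], [15.9, -4.9], [24.3, -4.7], [32.4, -2.8], [40.0, 0.7]]
59 [[6.7, 5.0], [12.2, 11.3], [16.2, 18.7], [18.7, 26.7], [19.4, 35.0]]
-1 [[-1.0, 8.3], [-3.7, 16.2], [-8.0, 23.4], [-13.8, 29.5], [-20.6, 34.3]]
-61 [[-7.7, 3.3], [-15.9, 4.9], [-24.3, 4.7], [-32.4, 2.8], [-40.0, -0.7]]
-121 [[-6.7, -5.0], [-12.2, -11.3], [-16.2, -18.7], [-18.7, -26.7], [-19.4, -35.0]]
-181 [[1.0, -8.3], [3.7, -16.2], [8.0, -23.4], [13.8, -29.5], [20.6, -34.3]]
```

```bash

python3 -m pendant '[{"dp":[7.7,-3.3,0.4],"rot":[0,0,0]},{"dp":[15.9,-4.9,0.7],"rot":[0,0,0]},{"dp":[24.3,-4.7,0.7],"rot":[0,0,0]},{"dp":[32.4,-2.8,0.7],"rot":[0,0,0]},{"dp":[40,0.7,0.7],"rot":[0,0,0]}]' >/dev/null ;python3 chk.py 18
```

```text
15.78 [0.5635 0.081  0.2151] [np.float64(-1.7), np.float64(1.0), np.float64(12.0)]
```

```bash

python3 -m pendant '[{"dp":[6.7,5,0.4],"rot":[0,0,0]},{"dp":[12.2,11.3,0.8],"rot":[0,0,0]},{"dp":[16.2,18.7,0.8],"rot":[0,0,0]},{"dp":[18.7,26.7,0.8],"rot":[0,0,0]},{"dp":[19.4,35,0.8],"rot":[0,0,0]}]' >/dev/null ;python3 chk.py 18
```

```text
16.4 [0.5821 0.0458 0.2146] [np.float64(-4.0), np.float64(3.1), np.float64(14.7)]
```

```bash

python3 -m pendant '[{"dp":[-1,8.3,0],"rot":[0,0,0]},{"dp":[-3.7,16.2,0],"rot":[0,0,0]},{"dp":[-8,23.4,0],"rot":[0,0,0]},{"dp":[-13.8,29.5,0],"rot":[0,0,0]},{"dp":[-20.6,34.3,0],"rot":[0,0,0]}]' >/dev/null ;python3 chk.py 18
```

```text
17.02 [0.5624 0.0125 0.2148] [np.float64(-0.4), np.float64(5.0), np.float64(13.5)]
```

```bash

python3 -m pendant '[{"dp":[-7.7,3.3,0.2],"rot":[0,0,0]},{"dp":[-15.9,4.9,0.4],"rot":[0,0,0]},{"dp":[-24.3,4.7,0.4],"rot":[0,0,0]},{"dp":[-32.4,2.8,0.4],"rot":[0,0,0]},{"dp":[-40,-0.7,0.4],"rot":[0,0,0]}]' >/dev/null ;python3 chk.py 18
```

```text
17.65 [0.524  0.0108 0.215 ] [np.float64(1.9), np.float64(-1.0), np.float64(13.4)]
```

```bash

python3 -m pendant '[{"dp":[-6.7,-5,0.2],"rot":[0,0,0]},{"dp":[-12.2,-11.3,0.4],"rot":[0,0,0]},{"dp":[-16.2,-18.7,0.4],"rot":[0,0,0]},{"dp":[-18.7,-26.7,0.4],"rot":[0,0,0]},{"dp":[-19.4,-35,0.4],"rot":[0,0,0]}]' >/dev/null ;python3 chk.py 18
```

```text
18.27 [0.5012 0.045  0.2142] [np.float64(-7.5), np.float64(-3.7), np.float64(19.0)]
```

```bash

python3 -m pendant '[{"dp":[1,-8.3,-0.8],"rot":[0,0,0]},{"dp":[3.7,-16.2,-0.8],"rot":[0,0,0]},{"dp":[8,-23.4,-0.8],"rot":[0,0,0]},{"dp":[13.8,-29.5,-0.8],"rot":[0,0,0]},{"dp":[20.6,-34.3,-0.8],"rot":[0,0,0]}]' >/dev/null ;python3 chk.py 18
python3 - <<'E'
from h import *
s=robot.read_state();cm=robot.camera_model('wrist');snap('wrist','w4.png')
P=np.array([[.5221,.0824],[.5635,.081],[.5821,.0458],[.5624,.0125],[.524,.0108],[.5012,.045],s['ee_pos'][:2]])
A=np.c_[2*P,np.ones(len(P))];x=np.linalg.lstsq(A,(P**2).sum(1),rcond=None)[0];print(x[:2],np.sqrt(x[2]+x[0]**2+x[1]**2))
print(np.degrees(np.arctan2(P[:,1]-x[1],P[:,0]-x[0])))
p=cv2.imread('pics/w4.png');cv2.imwrite('pics/w4c.png',cv2.resize(p[40:140,300:500],None,fx=4,fy=4,interpolation=cv2.INTER_CUBIC))
E
```

```text
18.9 [0.5223 0.0826 0.2146] [np.float64(-4.5), np.float64(2.5), np.float64(16.1)]
[0.54162772 0.0470952 ] 0.0403975035984189
[ 118.9477763    57.17358649   -1.83296918  -59.01779134 -115.90474872
 -177.03324679  118.63528393]
```

View pics/w4c.png

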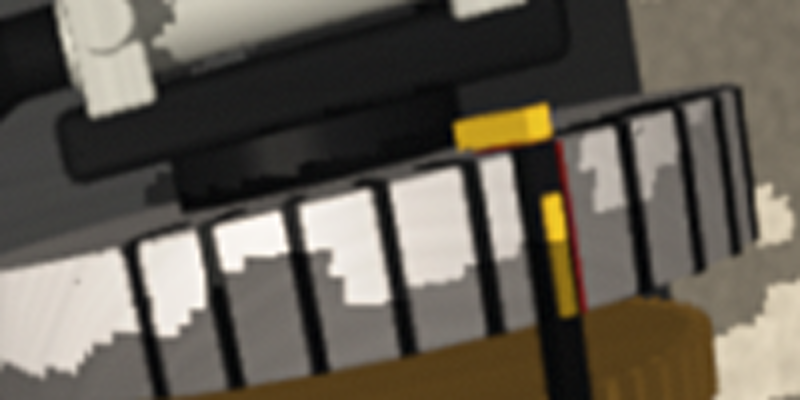

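```bash
cat > fit.py <<'E'
from h import *
from scipy.signal import find_peaks
from scipy.optimize import least_squares
def S2W(q,P):
    x,y,psi,dz=q; c,s=np.cos(psi),np.sin(psi); P=np.asarray(P,float).reshape(-1,3)
    return np.c_[x+c*P[:,0]-s*P[:,1], y+s*P[:,0]+c*P[:,1], P[:,2]+dz]
def rimpt(xs,ph): # ph deg, towards -y
    ph=np.radians(ph); return np.c_[np.full_like(ph,xs),-.07*np.sin(ph),.105+.07*np.cos(ph)]
def profile(img,cm,q,xs,ph):
    uv=proj(cm,S2W(q,rimpt(xs,ph))).astype(np.float32)
    return np.stack([cv2.remap(img[:,:,i].astype(np.float32),uv[:,0].reshape(1,-1),uv[:,1].reshape(1,-1),cv2.INTER_CUBIC)[0] for i in range(3)],1),uv
E
python3 - <<'E'
from fit import *
import pickle
# camera model for w1 : reconstruct from tool mounting
s=robot.read_state();cm=robot.camera_model('wrist')
Rc=R.from_rotvec(s['ee_rot']).as_matrix();Rw=cv2.Rodrigues(np.array(cm['rvec']))[0];o=-Rw.T@np.array(cm['tvec'])
Rtc=Rw@Rc; ot=Rc.T@(o-s['ee_pos'])
def cmat(pos,rv):
    Rc=R.from_rotvec(rv).as_matrix();Rw=Rtc@Rc.T;o=np.array(pos)+Rc@ot
    c=dict(cm);c['rvec']=cv2.Rodrigues(Rw)[0].ravel();c['tvec']=-Rw@o;return c
c1=cmat([0.49777376,0.01761142,0.35978966],[3.14116158,-7.79908448e-03,2.72827951e-04])
pickle.dump((c1,dict(cm),Rtc,ot),open('cams.pkl','wb'))
q=[.5412+.0193+.0195,.0469+.0052-.0724,np.radians(15.1),0]
print(q)
for f,c in (('w1',c1),('w4',cm)):
    p=cv2.imread(f'pics/{f}.png')
    P=S2W(q,[[-.02,.075,.222 if f=='w1' else .222-.0135],[0,0,.185],[-.095,-.041,.168]]);print(f,proj(c,P).round(1).tolist())
    big=cv2.resize(p,None,fx=4,fy=4,interpolation=cv2.INTER_CUBIC)
    for xs in np.arange(-.03,.05,.01):
        uv=proj(c,S2W(q,rimpt(xs,np.arange(-40,51,5.))))
        for u,v in uv: cv2.circle(big,(int(u*4+2),int(v*4+2)),2,(0,255,0) if abs(xs)>.001 else (255,0,255),-1)
    x0,y0=(190,30) if f=='w1' else (320,30)
    cv2.imwrite(f'pics/{f}o.png',big[y0*4:(y0+120)*4,x0*4:(x0+180)*4])
E
```

```text
[0.58, -0.020300000000000012, np.float64(0.26354471705114374), 0]
w1 [[215.5, 129.4], [291.0, 83.7], [349.0, 165.9]]
w4 [[326.1, 206.4], [443.7, 122.7], [501.2, 246.6]]
```

View pics/w1o.png

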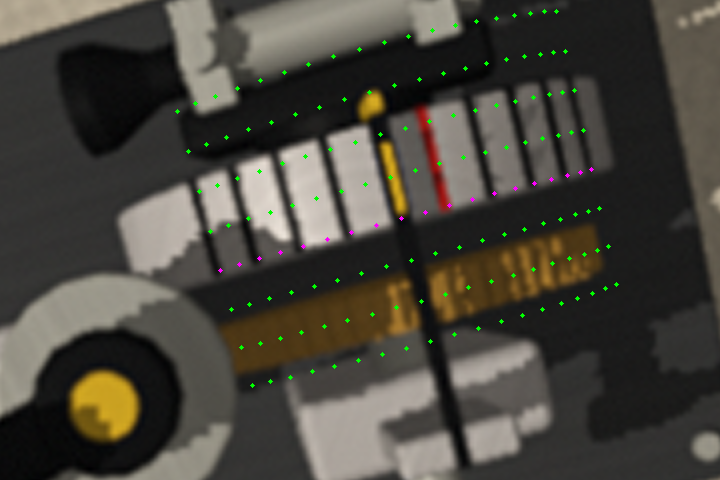

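View pics/w4o.png

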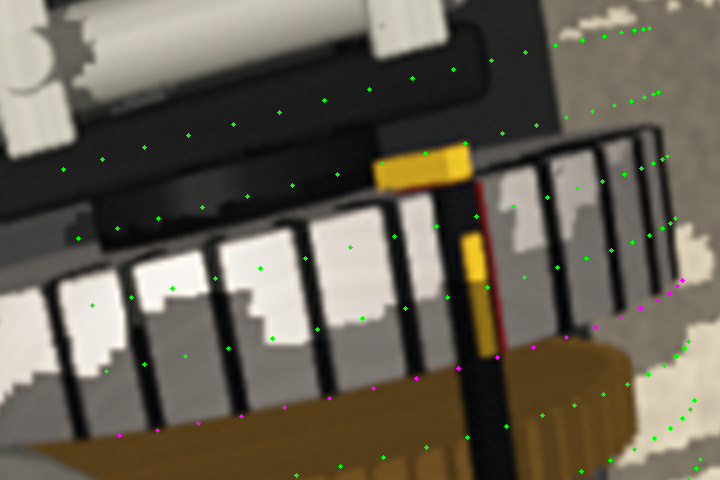

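```bash
cat >> fit.py <<'E'
def lines(img,cm,q,lo=-42,hi=60,xss=(.006,.009,.012,.015,.018)):
    ph=np.arange(lo,hi,.1); out=[]
    for xs in xss:
        c,uv=profile(img,cm,q,xs,ph); g=c[:,:2].mean(1)   # blue,green -> red line dark too
        g=cv2.GaussianBlur(g.reshape(1,-1),(0,0),4)[0]
        loc=cv2.GaussianBlur(g.reshape(1,-1),(0,0),35)[0]
        r=1-g/np.maximum(loc,5)
        pk,_=find_peaks(r,prominence=.25)
        out.append([(round(float(ph[i]),1),round(float(r[i]),2),int(c[i,2]),int(c[i,1])) for i in pk])
    return out
E
python3 - <<'E'
from fit import *
import pickle
c1,c4,_,_=pickle.load(open('cams.pkl','rb'))
q=[.58,-.0203,.26354,0]
for f,c in (('w1',c1),('w4',c4)):
    print(f)
    for l in lines(cv2.imread(f'pics/{f}.png'),c,q): print([(a[0],a[2],a[3]) for a in l])
E
```

```text
w1
[(-31.0, 12, 12), (-20.8, 40, 38), (-11.0, 31, 30), (-1.0, 52, 41), (8.9, 103, 17), (19.0, 22, 22), (29.3, 19, 19), (39.1, 16, 17), (48.9, 30, 29)]
[(-31.1, 7, 8), (-21.0, 51, 48), (-11.0, 35, 34), (-1.0, 50, 41), (8.9, 150, 17), (19.0, 21, 21), (29.1, 24, 23), (39.0, 18, 18), (49.0, 23, 22)]
[(-31.0, 40, 38), (-21.0, 47, 45), (-11.0, 35, 34), (-1.1, 48, 39), (8.8, 138, 17), (19.1, 24, 22), (29.2, 21, 20), (39.0, 19, 18), (48.8, 30, 28)]
[(-31.1, 43, 42), (-21.0, 52, 50), (-11.0, 35, 34), (-1.1, 49, 41), (1.9, 84, 69), (8.8, 105, 14), (19.0, 26, 24), (29.2, 21, 19), (38.9, 18, 18), (48.7, 27, 26)]
[(-31.0, 35, 34), (-20.9, 44, 42), (-11.0, 31, 31), (-0.9, 41, 32), (8.9, 109, 15), (19.0, 24, 23), (29.1, 22, 21), (39.0, 18, 19), (48.7, 24, 23)]
w4
[(-35.0, 6, 7), (-24.9, 5, 4), (-14.9, 7, 8), (-4.9, 9, 9), (1.2, 7, 8), (5.6, 71, 21), (15.1, 6, 6), (25.2, 7, 8), (34.9, 11, 11), (43.6, 41, 38)]
[(-35.0, 7, 9), (-25.0, 6, 7), (-14.8, 16, 16), (-4.9, 7, 8), (1.3, 5, 7), (5.5, 54, 18), (15.3, 0, 1), (25.2, 6, 7), (34.9, 7, 7), (43.9, 26, 25)]
[(-35.1, 6, 8), (-25.0, 7, 7), (-14.9, 7, 7), (-4.9, 11, 12), (1.1, 6, 8), (5.8, 79, 24), (15.2, 1, 2), (25.2, 4, 3), (34.9, 13, 12), (44.4, 23, 23)]
[(-35.0, 6, 6), (-25.0, 7, 7), (-14.9, 10, 12), (-4.9, 11, 11), (1.3, 13, 14), (5.8, 86, 25), (15.1, 7, 8), (25.2, 5, 5), (34.9, 9, 8), (44.2, 24, 23)]
[(-35.1, 41, 41), (-30.3, 97, 92), (-25.2, 14, 14), (-14.9, 12, 13), (-4.9, 16, 17), (1.1, 12, 15), (5.4, 51, 16), (15.0, 8, 8), (25.2, 6, 5), (34.9, 13, 14), (44.0, 28, 27)]
```

Red line is at 5.0° now (8.95° at the start), so about 1.25 turns remain. I continue.

```bash

python3 -m pendant '[{"dp":[7.7,-3.3,0],"rot":[0,0,0]},{"dp":[15.9,-4.9,0],"rot":[0,0,0]},{"dp":[24.3,-4.7,0],"rot":[0,0,0]},{"dp":[32.4,-2.8,0],"rot":[0,0,0]},{"dp":[40,0.7,0],"rot":[0,0,0]}]' >/dev/null ;python3 chk.py 17.5 &&
python3 -m pendant '[{"dp":[6.7,5,0],"rot":[0,0,0]},{"dp":[12.2,11.3,0],"rot":[0,0,0]},{"dp":[16.2,18.7,0],"rot":[0,0,0]},{"dp":[18.7,26.7,0],"rot":[0,0,0]},{"dp":[19.4,35,0],"rot":[0,0,0]}]' >/dev/null ;python3 chk.py 17.5 &&
python3 -m pendant '[{"dp":[-1,8.3,0],"rot":[0,0,0]},{"dp":[-3.7,16.2,0],"rot":[0,0,0]},{"dp":[-8,23.4,0],"rot":[0,0,0]},{"dp":[-13.8,29.5,0],"rot":[0,0,0]},{"dp":[-20.6,34.3,0],"rot":[0,0,0]}]' >/dev/null ;python3 chk.py 18
```

```text
19.57 [0.5638 0.0809 0.2148] [np.float64(-2.3), np.float64(1.9), np.float64(14.3)]
20.2 [0.5821 0.0458 0.2146] [np.float64(-3.2), np.float64(2.9), np.float64(14.5)]
20.82 [0.5624 0.0125 0.2149] [np.float64(-0.1), np.float64(5.8), np.float64(12.6)]
```

```bash

python3 -m pendant '[{"dp":[-7.7,3.3,0.3],"rot":[0,0,0]},{"dp":[-15.9,4.9,0.4],"rot":[0,0,0]},{"dp":[-24.3,4.7,0.4],"rot":[0,0,0]},{"dp":[-32.4,2.8,0.4],"rot":[0,0,0]},{"dp":[-40,-0.7,0.4],"rot":[0,0,0]}]' >/dev/null ;python3 chk.py 17 && 
python3 -m pendant '[{"dp":[-6.7,-5,0],"rot":[0,0,0]},{"dp":[-12.2,-11.3,-0.2],"rot":[0,0,0]},{"dp":[-16.2,-18.7,-0.4],"rot":[0,0,0]},{"dp":[-18.7,-26.7,-0.6],"rot":[0,0,0]},{"dp":[-19.4,-35,-0.6],"rot":[0,0,0]}]' >/dev/null ;python3 chk.py 18
```

```text
21.45 [0.524  0.0109 0.215 ] [np.float64(2.2), np.float64(-0.8), np.float64(13.8)]
22.07 [0.5012 0.0452 0.2145] [np.float64(-6.2), np.float64(-3.1), np.float64(16.3)]
```

```bash

python3 -m pendant '[{"dp":[1,-8.3,0],"rot":[0,0,0]},{"dp":[3.7,-16.2,0],"rot":[0,0,0]},{"dp":[8,-23.4,0],"rot":[0,0,0]},{"dp":[13.8,-29.5,0],"rot":[0,0,0]},{"dp":[20.6,-34.3,0],"rot":[0,0,0]}]' >/dev/null ;python3 chk.py 18
python3 - <<'E'
from fit import *
cm=robot.camera_model('wrist');p,d=snap('wrist','w5.png')
q=[.58,-.0203,.26354,0]
for l in lines(cv2.imread('pics/w5.png'),cm,q): print([(a[0],a[2],a[3]) for a in l])
p=cv2.imread('pics/w5.png');cv2.imwrite('pics/w5c.png',cv2.resize(p[40:140,300:500],None,fx=4,fy=4,interpolation=cv2.INTER_CUBIC))
E
```

```text
22.7 [0.5222 0.0825 0.2147] [np.float64(-4.8), np.float64(2.9), np.float64(15.9)]
[(-38.9, 2, 3), (-28.9, 6, 6), (-18.8, 8, 10), (-8.8, 9, 9), (1.4, 5, 7), (5.2, 76, 60), (11.3, 7, 6), (21.2, 4, 4), (31.1, 4, 5), (40.9, 16, 15)]
[(-39.0, 7, 9), (-28.9, 7, 7), (-21.9, 116, 111), (-18.8, 21, 22), (-8.7, 13, 15), (1.3, 6, 7), (11.2, 4, 4), (21.3, 3, 4), (31.3, 9, 10), (40.8, 17, 17)]
[(-39.0, 23, 24), (-35.6, 111, 107), (-28.9, 8, 8), (-18.8, 21, 22), (-8.8, 11, 13), (1.3, 13, 14), (5.6, 85, 72), (11.3, 3, 4), (21.3, 2, 2), (31.1, 9, 8), (40.8, 18, 18)]
[(-38.9, 19, 21), (-28.9, 7, 6), (-18.9, 20, 21), (-8.8, 11, 12), (1.3, 11, 13), (5.5, 92, 77), (11.2, 10, 10), (21.3, 2, 3), (31.0, 9, 9), (40.9, 14, 14)]
[(-38.9, 20, 21), (-28.8, 49, 47), (-18.9, 21, 22), (-8.9, 11, 12), (1.1, 12, 13), (11.0, 9, 8), (21.3, 9, 9), (30.9, 4, 6), (40.7, 18, 18)]
```

View pics/w5c.png

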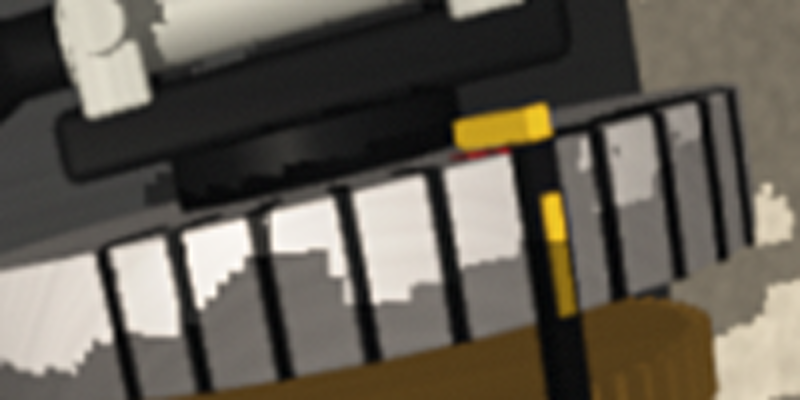

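```bash
python3 - <<'E'
from fit import *
import pickle
c1,c4,Rtc,ot=pickle.load(open('cams.pkl','rb'))
c5=robot.camera_model('wrist')
q0=[.58,-.0203,.26354,0]
data=[]
for f,c in (('w1',c1),('w4',c4),('w5',c5)):
    L=lines(cv2.imread(f'pics/{f}.png'),c,q0,xss=(.009,.012,.015))
    ref={'w1':8.9,'w4':5.05,'w5':1.2}[f]
    for xs,l in zip((.009,.012,.015),L):
        for a in l:
            k=round((a[0]-ref)/10)
            if abs(a[0]-ref-10*k)<.45 and not(k==0) : 
                uv=proj(c,S2W(q0,rimpt(xs,np.array([a[0]]))))[0]
                data.append((f,c,xs,k,uv))
print(len(data))
def res(v,fix=None):
    dy,dz,t1,t4,t5=v[:5]; q=[q0[0]-np.sin(q0[2])*dy,q0[1]+np.cos(q0[2])*dy,q0[2],dz]
    T={'w1':t1,'w4':t4,'w5':t5}; r=[]
    for f,c,xs,k,uv in data:
        pr=proj(c,S2W(q,rimpt(xs,np.array([T[f]+10*k]))))[0]; dd=pr-uv
        t=proj(c,S2W(q,rimpt(xs,np.array([T[f]+10*k+1]))))[0]-pr; t/=np.linalg.norm(t)
        r.append(dd@t)
    return np.array(r+[dy/.0015*.3,dz/.0015*.3])
s=least_squares(res,[0,0,8.9,5,1.2],x_scale=[1e-3,1e-3,1,1,1]);J=s.jac;C=np.linalg.inv(J.T@J)*(s.fun[:-2]**2).mean()
print(s.x,np.sqrt(np.diag(C)),'rms px',np.sqrt((s.fun[:-2]**2).mean()))
# index: yellow pixels in w1,w4,w5 -> stand frame y at z
for f,c in (('w1',c1),('w5',c5)):
    p=cv2.imread(f'pics/{f}.png').astype(int);b,g,r=p[:,:,0],p[:,:,1],p[:,:,2]
    m=(r>90)&(g>70)&(b<g*.45); x0,x1,y0,y1=(270,300,45,85) if f=='w1' else (410,450,60,122)
    for v in range(y0,y1,2):
        u=np.nonzero(m[v,x0:x1])[0]+x0
        if len(u):
            for z in (.18,.185):
                W=[onplane(c,uu,v,z)-[q0[0],q0[1],0] for uu in (u.min()-.5,u.mean(),u.max()+.5)]
                st=[(np.cos(q0[2])*w[0]+np.sin(q0[2])*w[1],-np.sin(q0[2])*w[0]+np.cos(q0[2])*w[1]) for w in W]
                print(f,v,len(u),z,np.round(np.array(st)*1000,1).tolist())
E
```

```text
66
[6.64861929e-04 8.33005760e-04 9.51904160e+00 5.32584439e+00
 1.31793894e+00] [8.62951250e-05 9.08014609e-05 7.41786158e-02 4.69990348e-02
 4.75523918e-02] rms px 0.09799983629191356
w1 53 3 0.18 [[29.2, 1.1], [28.9, -0.2], [28.5, -1.6]]
w1 53 3 0.185 [[28.7, 1.7], [28.3, 0.4], [28.0, -0.9]]
w1 55 6 0.18 [[28.0, 3.4], [27.3, 0.7], [26.6, -2.0]]
w1 55 6 0.185 [[27.5, 3.9], [26.8, 1.3], [26.1, -1.4]]
w1 57 6 0.18 [[26.3, 3.8], [25.5, 1.1], [24.8, -1.6]]
w1 57 6 0.185 [[25.8, 4.4], [25.1, 1.7], [24.3, -0.9]]
w1 59 2 0.18 [[24.5, 4.3], [24.3, 3.4], [24.0, 2.5]]
w1 59 2 0.185 [[24.1, 4.8], [23.8, 3.9], [23.6, 3.0]]
w1 65 1 0.18 [[17.9, 0.2], [17.7, -0.3], [17.6, -0.7]]
w1 65 1 0.185 [[17.5, 0.8], [17.4, 0.4], [17.3, -0.1]]
w1 67 3 0.18 [[16.4, 1.5], [16.0, 0.2], [15.6, -1.2]]
w1 67 3 0.185 [[16.0, 2.1], [15.7, 0.8], [15.3, -0.5]]
w1 69 3 0.18 [[14.4, 1.1], [14.0, -0.3], [13.6, -1.6]]
w1 69 3 0.185 [[14.1, 1.7], [13.7, 0.4], [13.3, -1.0]]
w1 71 3 0.18 [[12.6, 1.5], [12.3, 0.2], [11.9, -1.2]]
w1 71 3 0.185 [[12.3, 2.1], [12.0, 0.8], [11.6, -0.5]]
w1 73 3 0.18 [[10.6, 1.1], [10.3, -0.3], 
[... 2301 characters left out ...]
-2.9]]
w5 106 4 0.185 [[9.5, 2.1], [9.2, 1.0], [8.9, -0.1]]
w5 108 4 0.18 [[7.5, -1.1], [7.2, -2.2], [7.0, -3.3]]
w5 108 4 0.185 [[8.3, 1.7], [8.0, 0.6], [7.8, -0.5]]
w5 110 4 0.18 [[6.5, -0.9], [6.2, -2.0], [5.9, -3.2]]
w5 110 4 0.185 [[7.3, 1.8], [7.0, 0.7], [6.7, -0.4]]
w5 112 4 0.18 [[5.4, -0.7], [5.1, -1.9], [4.8, -3.0]]
w5 112 4 0.185 [[6.2, 2.0], [6.0, 0.9], [5.7, -0.2]]
w5 114 4 0.18 [[4.2, -1.1], [3.9, -2.3], [3.6, -3.4]]
w5 114 4 0.185 [[5.0, 1.6], [4.8, 0.5], [4.5, -0.6]]
w5 116 4 0.18 [[3.1, -1.0], [2.8, -2.1], [2.6, -3.3]]
w5 116 4 0.185 [[4.0, 1.8], [3.7, 0.7], [3.5, -0.5]]
w5 118 3 0.18 [[2.0, -0.8], [1.8, -1.7], [1.6, -2.5]]
w5 118 3 0.185 [[3.0, 1.9], [2.8, 1.1], [2.6, 0.3]]
```

Fit (0.1 px rms) puts the red line 1.3–1.5° short, and the index stripe agrees. I wind another 120° and then re-measure.

```bash

python3 -m pendant '[{"dp":[7.7,-3.3,0],"rot":[0,0,0]},{"dp":[15.9,-4.9,0],"rot":[0,0,0]},{"dp":[24.3,-4.7,0],"rot":[0,0,0]},{"dp":[32.4,-2.8,0],"rot":[0,0,0]},{"dp":[40,0.7,0],"rot":[0,0,0]}]' >/dev/null ;python3 chk.py 17.5 &&
python3 -m pendant '[{"dp":[6.7,5,0],"rot":[0,0,0]},{"dp":[12.2,11.3,0],"rot":[0,0,0]},{"dp":[16.2,18.7,0],"rot":[0,0,0]},{"dp":[18.7,26.7,0],"rot":[0,0,0]},{"dp":[19.4,35,0],"rot":[0,0,0]}]' >/dev/null ;python3 chk.py 17.5
python3 - <<'E'
from fit import *
import pickle
s=robot.read_state();cm=robot.camera_model('wrist');p,d=snap('wrist','w6.png');pickle.dump(dict(cm),open('c6.pkl','wb'))
snap('top','t6.png');snap('side','s6.png')
dy=.00066
for q in ([.58,-.0203,.26354,0],[.58-np.sin(.26354)*dy,-.0203+np.cos(.26354)*dy,.26354,.0008]):
  for l in lines(cv2.imread('pics/w6.png'),cm,q): print([a[0] for a in l])
p=cv2.imread('pics/w6.png');
cv2.imwrite('pics/w6c.png',cv2.resize(p,None,fx=1.5,fy=1.5,interpolation=cv2.INTER_CUBIC))
E
```

```text
23.38 [0.5637 0.0809 0.2149] [np.float64(-2.9), np.float64(1.0), np.float64(13.5)]
24.0 [0.5821 0.0458 0.2147] [np.float64(-3.7), np.float64(2.4), np.float64(14.3)]
[-40.5, -30.4, -20.3, -10.3, -0.3, 3.0, 9.7, 19.8, 29.7, 39.7]
[-40.2, -30.4, -20.3, -10.3, -0.2, 9.7, 19.8, 29.7, 39.7]
[-40.3, -30.4, -20.2, -10.3, -0.3, 9.6, 19.8, 29.6, 39.7]
[-40.3, -30.4, -20.4, -10.4, 1.8, 9.7, 19.7, 29.6, 39.5]
[-40.4, -30.4, -20.4, -10.3, -0.2, 9.7, 19.7, 29.5, 39.5]
[-39.8, -29.8, -19.8, -9.9, 0.1, 3.3, 10.0, 20.2, 30.1, 40.2]
[-39.7, -29.8, -19.8, -9.9, 0.2, 10.1, 20.2, 30.1, 40.2]
[-39.7, -29.8, -23.1, -19.8, -9.8, 0.1, 10.0, 20.1, 30.0, 40.2]
[-39.6, -29.9, -19.9, -9.9, 2.2, 10.0, 20.1, 30.0, 40.1]
[-39.7, -29.9, -19.9, -9.9, 0.2, 10.0, 20.0, 29.9, 40.0]
```

View pics/w6c.png

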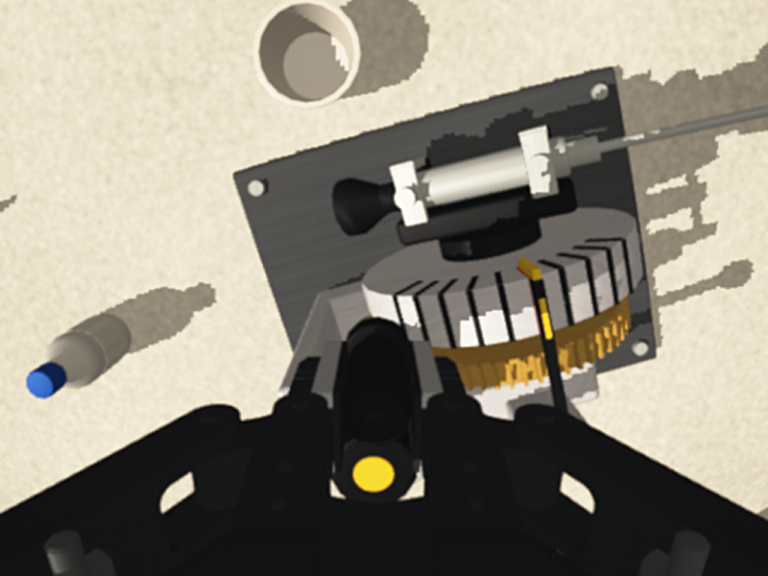

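```bash

python3 -m pendant '[{"dp":[-0.3,3.5,0],"rot":[0,0,0]},{"dp":[-0.8,7,0],"rot":[0,0,0]},{"dp":[-1.5,10.3,0],"rot":[0,0,0]},{"dp":[-1.5,10.3,0],"rot":[0,0,0]},{"dp":[-1.5,10.3,0],"rot":[0,0,0]}]' >/dev/null ;python3 chk.py 17.5
python3 -m pendant '[{"dp":[0,0,-4],"rot":[0,0,0]},{"dp":[0,0,-8],"rot":[0,0,0]},{"dp":[0,0,-12],"rot":[0,0,0]},{"dp":[0,0,-15],"rot":[0,0,0]},{"dp":[0,0,-15],"rot":[0,0,0]}]' >/dev/null ;python3 chk.py 17.5
```

```text
24.77 [0.5804 0.0356 0.2147] [np.float64(-3.3), np.float64(1.6), np.float64(14.1)]
25.4 [0.5794 0.0352 0.2262] [np.float64(3.4), np.float64(-1.1), np.float64(3.2)]
```

```bash

python3 -m pendant '[{"dp":[0,0,-1],"rot":[0,0,0]},{"dp":[0,0,-1],"rot":[0,0,0]},{"dp":[0,0,-1],"rot":[0,0,0]},{"dp":[0,0,-1],"rot":[0,0,0]},{"dp":[0,0,-1],"rot":[0,0,0]}]' 0.5 ;
python3 -m pendant '[{"dp":[0,0,-15],"rot":[0,0,0]},{"dp":[0,0,-35],"rot":[0,0,0]},{"dp":[0,0,-60],"rot":[0,0,0]},{"dp":[-20,0,-90],"rot":[0,0,0]},{"dp":[-60,20,-115],"rot":[0,0,0]}]' ;python3 chk.py 17.5
```

```text
time_s: 26.02
ee_pos: [0.5787, 0.0356, 0.2268]
ee_rot: [-3.142, 0.005, 0.001]
contact_force: [-0.0, 0.5, -0.2]
gripper_width: 0.0429
time_s: 26.65
ee_pos: [0.5196, 0.016, 0.3455]
ee_rot: [3.141, -0.002, 0.007]
contact_force: [0.1, -0.9, 0.6]
gripper_width: 0.0429
26.65 [0.5196 0.016  0.3455] [np.float64(0.1), np.float64(-0.9), np.float64(0.6)]
```

```bash

python3 -m pendant '[{"dp":[-10,18,-7],"rot":[0,0,0]},{"dp":[-20,37,-14],"rot":[0,0,0]},{"dp":[-20,37,-14],"rot":[0,0,0]},{"dp":[-20,37,-14],"rot":[0,0,0]},{"dp":[-20,37,-14],"rot":[0,0,0]}]' 0.0
python3 - <<'E'
from fit import *
import pickle
s=robot.read_state();cm=robot.camera_model('wrist');p,d=snap('wrist','w7.png');pickle.dump(dict(cm),open('c7.pkl','wb'))
dy=.00066
for q in ([.58,-.0203,.26354,0],[.58-np.sin(.26354)*dy,-.0203+np.cos(.26354)*dy,.26354,.0008]):
  for l in lines(cv2.imread('pics/w7.png'),cm,q): print([a[0] for a in l])
p=cv2.imread('pics/w7.png');
cv2.imwrite('pics/w7c.png',cv2.resize(p[20:170,130:330],None,fx=4,fy=4,interpolation=cv2.INTER_CUBIC))
E
```

```text
time_s: 27.28
ee_pos: [0.4988, -0.0207, 0.3553]
ee_rot: [-3.141, 0.004, 0.002]
contact_force: [0.0, -0.2, -0.8]
gripper_width: 0.0001
[-40.7, -30.6, -20.6, -10.5, -1.1, 9.3, 19.6, 29.6, 39.5]
[-40.8, -30.6, -20.6, -10.6, -5.1, 1.1, 9.3, 19.6, 29.5, 39.5]
[-40.5, -30.4, -20.6, -10.5, -1.0, 9.5, 19.5, 29.5, 39.5]
[-30.7, -20.6, -10.5, -1.1, 9.5, 19.5, 29.5, 39.4]
[-30.7, -20.7, -10.5, -0.2, 9.5, 19.6, 29.5, 39.4]
[-39.8, -29.9, -20.0, -10.0, -0.6, 9.9, 20.1, 30.2, 40.2]
[-39.9, -29.9, -19.9, -10.0, -4.6, 1.6, 9.9, 20.1, 30.1, 40.2]
[-39.6, -29.7, -20.0, -9.9, -0.5, 10.0, 20.0, 30.1, 40.2]
[-39.9, -30.0, -20.0, -10.0, -0.5, 10.0, 20.1, 30.1, 40.1]
[-39.8, -30.0, -20.0, -10.0, 0.4, 10.0, 20.1, 30.0, 40.0]
```

View pics/w7c.png

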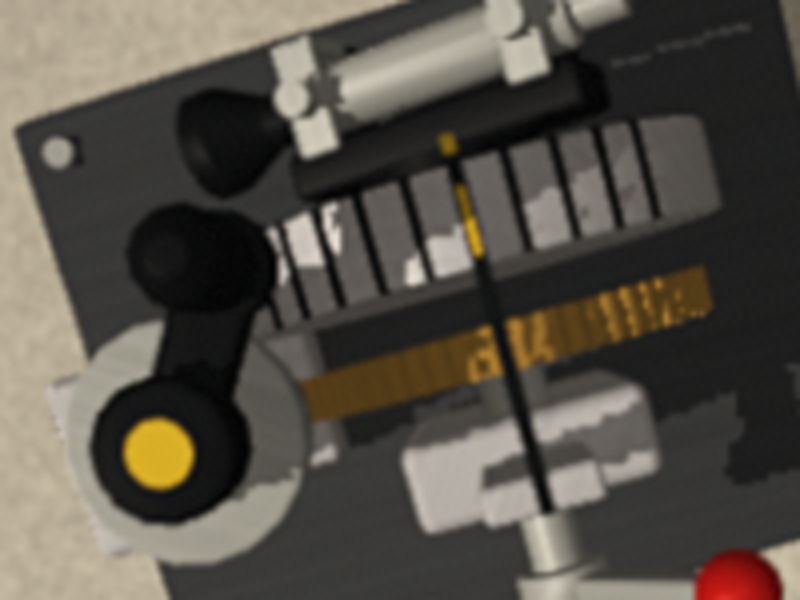

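```bash

python3 - <<'E'
from fit import *
cm=robot.camera_model('wrist');p=cv2.imread('pics/w7.png').astype(int);d=np.load('pics/w7.npy')
b,g,r=p[:,:,0],p[:,:,1],p[:,:,2];m=(r>110)&(g<70)&(b<70);v,u=np.nonzero(m);print(len(u),u.mean(),v.mean())
dy=.00066;q=[.58-np.sin(.26354)*dy,-.0203+np.cos(.26354)*dy,.26354,.0]
s=robot.read_state();Rc=R.from_rotvec(s['ee_rot'])
for a in (57,45,30,15,0):
    a_=np.radians(a);P=S2W(q,[[-.095,-.075*np.cos(a_),.105+.075*np.sin(a_)]])[0]
    T=P+[0,0,.0115];print(a,P.round(4),proj(cm,P).round(1), (Rc.inv().apply(T-s['ee_pos'])*1000).round(1))
print(proj(cm,onplane(cm,u.mean(),v.mean(),.168)),onplane(cm,u.mean(),v.mean(),.168))
mm=(r>90)&(g>70)&(b<g*.45)
for vv in range(68,84,3):
    uu=np.nonzero(mm[vv,238:255])[0]+238
    if len(uu):
        w=onplane(cm,uu.mean(),vv,.185)-[q[0],q[1],0];print('idx y mm',vv,round(1000*(-np.sin(q[2])*w[0]+np.cos(q[2])*w[1]),2))
E
```

```text
302 313.0960264900662 168.91059602649005
57 [ 0.4987 -0.0838  0.1679] [[312.6 167.9]] [  0.3  63.2 175.8]
45 [ 0.5019 -0.0956  0.158 ] [[322.1 163.1]] [  3.6  75.  185.7]
30 [ 0.505  -0.1071  0.1425] [[329.8 157.7]] [  6.7  86.5 201.2]
15 [ 0.507  -0.1144  0.1244] [[332.5 153.4]] [  8.7  93.7 219.3]
0 [ 0.5076 -0.1168  0.105 ] [[330.7 150.3]] [  9.4  96.2 238.7]
[[313.09602649 168.91059603]] [ 0.49772024 -0.08442554  0.168     ]
idx y mm 68 -0.11
idx y mm 71 0.15
idx y mm 74 -0.46
idx y mm 77 -0.64
idx y mm 80 0.06
idx y mm 83 -0.11
```

Index stripe sits at y≈-0.15 mm of the drum's zero and the lines are at 0/±10°, so the drum is set. Now the lever.

```bash

python3 -m pendant '[{"dp":[0,35,20],"rot":[0,0,0]},{"dp":[0,64,50],"rot":[0,0,0]},{"dp":[0,66,100],"rot":[0,0,0]},{"dp":[0,66,140],"rot":[0,0,0]},{"dp":[0,66,165],"rot":[0,0,0]}]' 0.0 >/dev/null; python3 chk.py 5 && python3 -m pendant '[{"dp":[0,0,0],"rot":[0,0,0]},{"dp":[0,0,3],"rot":[0,0,0]},{"dp":[0,0,6],"rot":[0,0,0]},{"dp":[0,1,9],"rot":[0,0,0]},{"dp":[1,3,11],"rot":[0,0,0]}]' >/dev/null; python3 chk.py 15
python3 - <<'E'
from h import *
snap('wrist','w8.png')
E
```

```text
27.95 [ 0.4971 -0.0864  0.1878] [np.float64(-0.3), np.float64(-0.6), np.float64(-0.1)]
28.57 [ 0.4996 -0.0903  0.1803] [np.float64(0.0), np.float64(0.6), np.float64(0.7)]
```

View pics/w8.png

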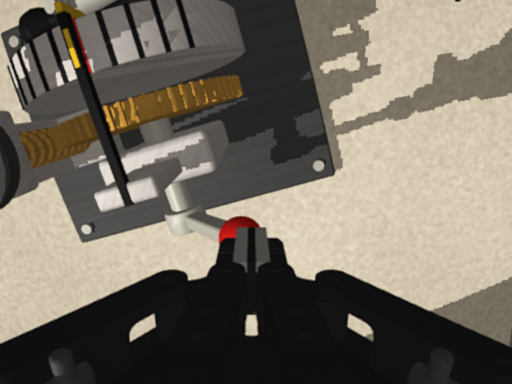

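```bash

python3 -m pendant '[{"dp":[1,2.5,5],"rot":[0,0,0]},{"dp":[2.3,5.3,11],"rot":[0,0,0]},{"dp":[3.3,9.5,16],"rot":[0,0,0]},{"dp":[4.4,13.5,21],"rot":[0,0,0]},{"dp":[5.4,16.8,27],"rot":[0,0,0]}]' >/dev/null; python3 chk.py 25 && python3 -m pendant '[{"dp":[0.7,2.5,6],"rot":[0,0,0]},{"dp":[1.5,5,12],"rot":[0,0,0]},{"dp":[2,7.3,18],"rot":[0,0,0]},{"dp":[2.3,8.5,24],"rot":[0,0,0]},{"dp":[2.5,9.3,30],"rot":[0,0,0]}]' >/dev/null; python3 chk.py 25
```

```text
29.25 [ 0.5071 -0.1134  0.1576] [np.float64(-5.3), np.float64(-12.6), np.float64(14.1)]
29.88 [ 0.5114 -0.1271  0.1284] [np.float64(-2.9), np.float64(-23.0), np.float64(11.5)]
```

```bash
python3 - <<'E'
from h import *
print(robot.read_state()['gripper_width']);snap('wrist','w9.png')
E
```

```text
-0.00011911990400751013
```

View pics/w9.png

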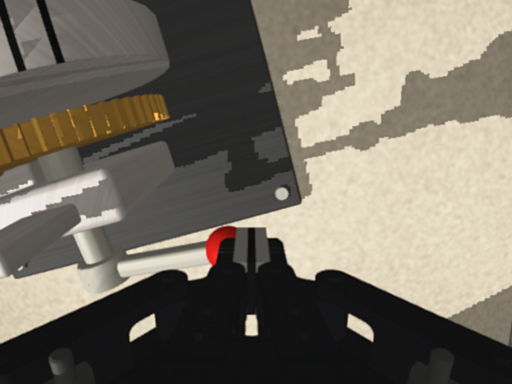

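The fingers slid to the outer side of the ball. I lift, re-place over it and push straight down.

```bash

python3 -m pendant '[{"dp":[0,0,-15],"rot":[0,0,0]},{"dp":[-5,0,-40],"rot":[0,0,0]},{"dp":[-40,0,-60],"rot":[0,0,0]},{"dp":[-60,0,-60],"rot":[0,0,0]},{"dp":[-60,0,-60],"rot":[0,0,0]}]' >/dev/null; python3 chk.py 25
python3 - <<'E'
from fit import *
cm=robot.camera_model('wrist');p,d=snap('wrist','w10.png');p=p[:,:,::-1].astype(int)
b,g,r=p[:,:,0],p[:,:,1],p[:,:,2];m=(r>110)&(g<70)&(b<70);m[:130]=0;v,u=np.nonzero(m);print(len(u),u.mean(),v.mean(),world(cm,u.mean(),v.mean(),np.median(d[m])+.006))
dy=.00066;q=[.58-np.sin(.26354)*dy,-.0203+np.cos(.26354)*dy,.26354,.0]
for a in range(0,50,5):
    a_=np.radians(a);P=S2W(q,[[-.095,-.075*np.cos(a_),.105+.075*np.sin(a_)]])[0]; print(a,P.round(4),proj(cm,P).round(1))
E
```

```text
30.55 [ 0.4463 -0.1157  0.1828] [np.float64(1.1), np.float64(-0.6), np.float64(-0.4)]
0 nan nan [nan nan nan]
0 [ 0.5076 -0.1168  0.105 ] [[251.9 108.9]]
5 [ 0.5076 -0.1165  0.1115] [[251.5 109.3]]
10 [ 0.5073 -0.1157  0.118 ] [[250.1 109.9]]
15 [ 0.507  -0.1144  0.1244] [[247.8 110.8]]
20 [ 0.5065 -0.1125  0.1307] [[244.4 112. ]]
25 [ 0.5058 -0.11    0.1367] [[239.9 113.5]]
30 [ 0.505  -0.1071  0.1425] [[234.2 115.4]]
35 [ 0.5041 -0.1037  0.148 ] [[227.3 117.6]]
40 [ 0.5031 -0.0999  0.1532] [[219.2 120.2]]
45 [ 0.5019 -0.0956  0.158 ] [[209.8 123.2]]<stdin>:3: RuntimeWarning: Mean of empty slice.
  ret = ret.dtype.type(ret / rcount)
  return _methods._mean(a, axis=axis, dtype=dtype,
  ret = ret.dtype.type(ret / rcount)
```

View pics/w10.png

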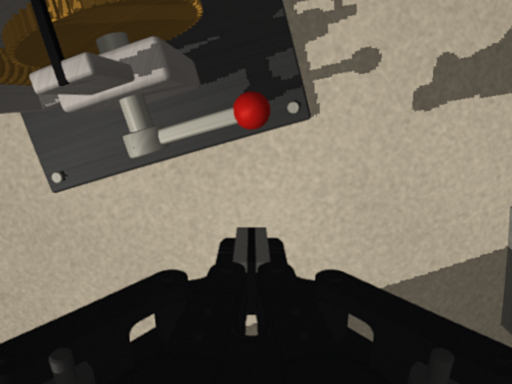

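The ball is at about (252,110), so the lever is within about 10° of home. I finish straight from above.

```bash

python3 -m pendant '[{"dp":[30,0,0],"rot":[0,0,0]},{"dp":[61,0,10],"rot":[0,0,0]},{"dp":[61,0,35],"rot":[0,0,0]},{"dp":[61,0,50],"rot":[0,0,0]},{"dp":[61,0,53],"rot":[0,0,0]}]' >/dev/null; python3 chk.py 10 && python3 -m pendant '[{"dp":[0,0,2],"rot":[0,0,0]},{"dp":[0,0,5],"rot":[0,0,0]},{"dp":[0,0,8],"rot":[0,0,0]},{"dp":[0,0,11],"rot":[0,0,0]},{"dp":[0,0,13],"rot":[0,0,0]}]' >/dev/null; python3 chk.py 25
```

```text
31.23 [ 0.5082 -0.1161  0.1292] [np.float64(-0.7), np.float64(0.8), np.float64(4.0)]
31.85 [ 0.509  -0.1183  0.1189] [np.float64(-1.3), np.float64(-3.8), np.float64(6.0)]
```

```bash

python3 -m pendant '[{"dp":[0,0,1],"rot":[0,0,0]},{"dp":[0,0,2],"rot":[0,0,0]},{"dp":[0,0,3],"rot":[0,0,0]},{"dp":[0,0,3.5],"rot":[0,0,0]},{"dp":[0,0,3.5],"rot":[0,0,0]}]' >/dev/null; python3 chk.py 18 && python3 -m pendant '[{"dp":[0,0,1],"rot":[0,0,0]},{"dp":[0,0,2],"rot":[0,0,0]},{"dp":[0,0,2.5],"rot":[0,0,0]},{"dp":[0,0,2.5],"rot":[0,0,0]},{"dp":[0,0,2.5],"rot":[0,0,0]}]' >/dev/null; python3 chk.py 18
```

```text
32.48 [ 0.5093 -0.1187  0.1161] [np.float64(-2.6), np.float64(-3.8), np.float64(7.1)]
33.1 [ 0.5095 -0.1187  0.1157] [np.float64(-7.6), np.float64(-2.2), np.float64(17.9)]
```

```bash

python3 -m pendant '[{"dp":[0,0,0.5],"rot":[0,0,0]},{"dp":[0,0,1],"rot":[0,0,0]},{"dp":[0,0,1.2],"rot":[0,0,0]},{"dp":[0,0,1.2],"rot":[0,0,0]},{"dp":[0,0,1.2],"rot":[0,0,0]}]' >/dev/null; python3 chk.py 30 && python3 -m pendant '[{"dp":[0,0,-10],"rot":[0,0,0]},{"dp":[0,0,-40],"rot":[0,0,0]},{"dp":[0,0,-90],"rot":[0,0,0]},{"dp":[-10,-30,-150],"rot":[0,0,0]},{"dp":[-15,-80,-200],"rot":[0,0,0]}]' >/dev/null; python3 -m pendant '[{"dp":[0,-20,-40],"rot":[0,0,0]},{"dp":[0,-20,-40],"rot":[0,0,0]},{"dp":[0,-20,-40],"rot":[0,0,0]},{"dp":[0,-20,-40],"rot":[0,0,0]},{"dp":[0,-20,-40],"rot":[0,0,0]}]' 
python3 - <<'E'
from fit import *
cm=robot.camera_model('wrist');p,d=snap('wrist','w11.png');snap('side','s11.png');snap('top','t11.png')
dy=.00066;q=[.58-np.sin(.26354)*dy,-.0203+np.cos(.26354)*dy,.26354,.0008]
for l in lines(cv2.imread('pics/w11.png'),cm,q): print([a[0] for a in l])
p=p[:,:,::-1].astype(int)
b,g,r=p[:,:,0],p[:,:,1],p[:,:,2];m=(r>110)&(g<60)&(b<60);m[:100]=0;v,u=np.nonzero(m);print(len(u),u.mean(),v.mean())
for a in (0,5,10):
    a_=np.radians(a);P=S2W(q,[[-.095,-.075*np.cos(a_),.105+.075*np.sin(a_)]])[0]; print(a,proj(cm,P).round(1))
q_=cv2.imread('pics/s11.png');cv2.imwrite('pics/s11c.png',cv2.resize(q_[130:270,180:340],None,fx=4,fy=4,interpolation=cv2.INTER_CUBIC))
E
```

```text
33.73 [ 0.5096 -0.1187  0.1155] [np.float64(-9.6), np.float64(-1.1), np.float64(23.3)]
time_s: 34.98
ee_pos: [0.4939, -0.026, 0.3383]
ee_rot: [-3.141, 0.007, 0.005]
contact_force: [0.0, -0.3, 0.8]
gripper_width: -0.0001
[-39.7, -29.9, -19.9, -10.0, 1.6, 9.9, 20.1, 30.2, 40.2]
[-39.8, -29.8, -20.0, -10.0, 1.5, 10.0, 20.1, 30.1, 40.1]
[-39.4, -29.7, -20.0, -10.0, -0.7, 10.0, 20.1, 30.1, 40.1]
[-39.8, -29.9, -20.0, -10.0, -0.7, 10.0, 20.1, 30.0, 40.0]
[-39.8, -29.9, -25.4, -20.0, -10.0, -0.4, 10.0, 20.0, 29.9, 40.1]
227 330.5242290748899 148.0308370044053
0 [[330.1 147.8]]
5 [[331.1 148.7]]
10 [[331.8 149.7]]
```

View pics/w11.png

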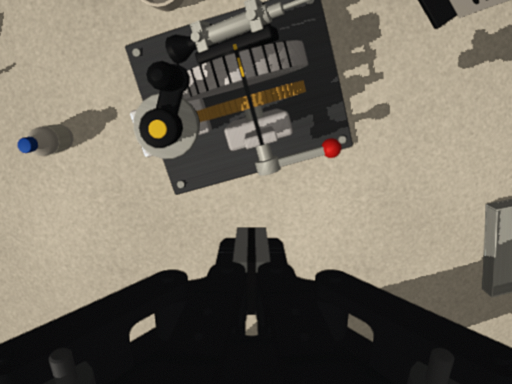

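View pics/s11c.png

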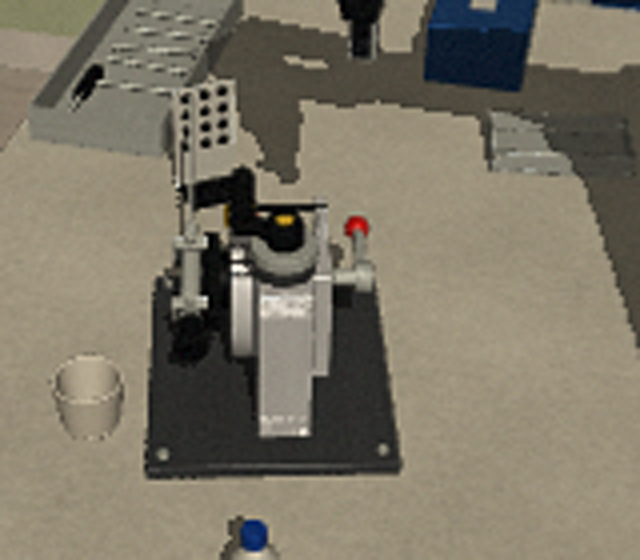

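View pics/t11.png

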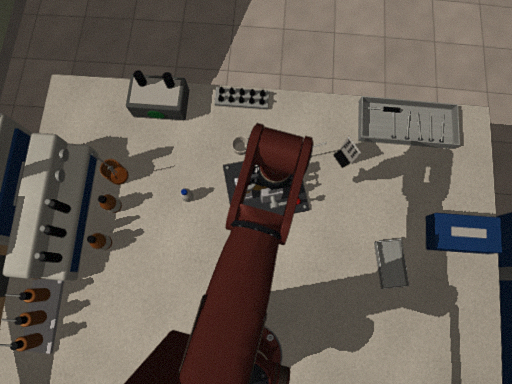

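The lines sit at 0/±10° of the index within about 0.1°. The ball is at its locked spot: (330.5,148.0) seen, (330.1,147.8) predicted. The crank is sprung up, the other things haven't moved and the tool is clear.

```bash
python3 -c "
from station import robot
print(robot.hand_in())"
```

```text
the job is handed in; nothing more can be done
None
```

The stand is set one division further and clamped, and the job was handed in at about 35 s of the 72 s allowed.

**Winding:** I gripped the crank handle and felt the clutch meet after about 12 mm. I then wound about 2.4 turns clockwise. Force readings at the end of each move were 12–16 N, with one of 19.0 N that I eased off straight away. I only read the force at the end of each move, so peaks in between were not seen.

**Drum:** after the crank sprang up and again after clamping, the red line was within about 0.1° of the index. This comes from fitting the rim lines. The index stripe hides the red line itself from above, but its position agreed to a few tenths of a millimetre.

**Clamp:** on the first push the fingers slid to the outer side of the ball, with about 23 N sideways. I lifted, re-placed the fingers over the ball and pressed it down onto its stop with 23 N. The ball then showed within 0.5 px of its locked position.

**Surroundings:** the last pictures show the crank sprung up, the loose things that could be seen where they stood, and the gripper clear of everything. I never went near the endoscope.

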